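Change over the mosaic glue-up jig

ROBOT

A 6-joint arm with a two-finger parallel gripper is mounted at the origin on the work surface. World frame = base frame: x ahead of the robot, y to its left, z up, the work surface at z = 0. Lengths are in m, angles in degrees, forces in N, time in s.
With the tool pointing down it reaches from about 0.4 to 0.825 m from the base axis. Payload 7 kg.
Tool frame: the origin (TCP) lies between the finger pads, 19 mm behind the fingertips; this is the grasp point; z points along the fingers, y is the line along which they close (so a half turn about z gives the same grasp; the last joint's range is limited). The gripper opens to 88 mm and grips with 3 to 60 N. Pads are 19 mm wide; open, the fingers measure 130 mm over their backs; the gripper's body (78 mm by 193 mm) begins 47 mm behind the grasp point.
Start: joints at [-51.503, 20.546, 0.682, 0, -70.136, -16.507], TCP at [0.253, -0.626, 0.245] pointing down, gripper open.
Joint ranges: [-176.03, 176.03], [-82.01, 121.73], [-58.28, 71.71], [-173.87, 95.51], [-174.79, -0.11], [-173.66, 173.66]. Speed limits (degrees/s): [136.94, 136.94, 172.46, 180, 180, 180].

INTERFACE

Orientations are given as [roll, pitch, yaw] about the fixed x, y, z axes, in that order (R = Rz(yaw) Ry(pitch) Rx(roll)).
In Python, from plant import telemetry, snapshot, workorder, nets gives the robot as it stands.
- The arm moves only by the shell command python3 -m creep 'ROWS'. ROWS is JSON, a list that holds one entry, the list of rows, each a list of 5 numbers: the shift along the tool's x, y, z normalised to -1 to 1, where 1 is 0.2 m, then the turn about the tool's z normalised to -1 to 1, where 1 is pi/2 rad, then the opening, from 0 (shut) to 1 (fully open). In form: [[[x, y, z, spin, hand], ...]]. A call has 1 to 8 rows; each row shifts and turns the commanded pose from where the row before left it, along the tool's axes as they then stand; what a row does not reach is not made up. A row lasts 1/12 s, in which the tool goes at most 41.7 mm and 7.16 degrees, less where a joint would pass 70% of its speed; a pose out of reach is approached as far as the arm can. A call with a number of a shift or a turn outside -1 to 1 is refused whole. A call with a gripper value outside its range is refused whole. The fingers move at their own pace and stop on an object; the grip force is fixed at half the most. Time passes only in rows, so rows that do not move let the fingers close. It gives the time, the measured TCP pose, the force, the opening and the grip force at its end, in the units of the state.
- telemetry.get_obs(): the state, without advancing time (a new reading comes with each control period).
- snapshot(name): name is "side" or "top" or "wrist"; returns a dict with "frame" (480x640x3 uint8, red, green, blue), "fx", "fy", "cx", "cy" (pixels), "rvec" (rotation vector, rad) and "tvec" (3), from world to camera coordinates, as OpenCV has them; the wrist camera has in their place "mount" (4x4, takes a point from camera to tool coordinates, whose origin is the TCP and whose axes are the flange's). Camera axes: x right, y down, z forward; pixel columns grow to the right and rows downward; lengths in m; the calibration is good to about 2 mm. A picture is of the moment at which its call begins: read the wrist's pose just before it. There is no depth.
- workorder.close_job(): hands the job in; it is judged then, once.
Trained networks look in a picture, given as the dict that the camera call returned (one of the last four; its "shot" number tells which), for a name from the list of things; names that differ only in an ending like _2 or _b are one class to them, and where a whole thing is asked for, a point or a joint stands for the part that bears it (a point fixed in the world has none). Each returns a list of dicts, best first, with "confidence" (0 to 1); they miss things now and then, are a little off and sometimes report something else, mostly with a low value. They report only what shows in the picture. A call takes as long as a camera call. They do not tell look-alikes from the thing itself.
- nets.find_in(picture, query): "uv" ([column, row] in pixels, amid what is visible of it).
- nets.masks_of(picture, query): "region" (480x640 bool, what is visible of it) and "uv" ([column, row] in pixels, amid what is visible of it).
- nets.landmark_of(picture, query): "uv" ([column, row] in pixels: a listed point, or the origin of a listed thing).
The state is a dict: "clock": time; "joint_pos": joint angles; "qvel": joint speeds; "tau": joint torques, N m; "tool_pos": TCP position; "orientation": TCP orientation; "force": force on the tool from outside, world axes, zero at the start; "moment": the same for the moment, N m; "opening": finger opening in m; "gripper_force": force on a finger pad.
Only numpy, scipy, OpenCV 4.12 (cv2) and the standard library are available. Lean on these libraries where they do the work, as an engineer would, in place of code of your own. Each camera call takes 0.05 s, during which the arm holds its last target. There are 200 camera calls.

TASK

Change over the glue-up jig: press its sprung release lever down until the catch holds it, then slide the jaw wide open to its stop, lift out the finished mosaic plaque and leave it lying glass side up in the white tray. Then lay all the waiting small mosaic blocks, glass side up, side by side across the jig's bed, their long sides facing the fence and the jaw, slide the jaw back so that it closes the row up against the fence, and turn the jaw's clamp knob clockwise to its stop. Leave the lever latched down and the whetstone, bead dish, nippers and marker where they lie.

Things in the scene. Friction and masses are not known exactly. Their poses are not given: they have to be found in the camera images.
- jig: Fixed glue-up jig: plywood bed 130 mm in x, from y -150 to +110 mm, top 20 mm above the table, no walls on its x sides. Origin: on the table, on the bed's x middle line. A wooden fence, 28 mm above the bed, spans y -150 to -130 mm; work is clamped against its +y face (y -130). The jaw slides along y; the lever is on the -x (robot) side. x points away from the robot (yaw within 0.2 rad).
- jaw (a joint): Sliding jaw: wooden block 120 (x) by 50 (y) by 32 mm high on the bed, about 2.5 N drag. Value in m; gap from fence to jaw = 0.055 + value; grows to jig +y (opening), stop at 0.115. At the start it is shut on the plaque (about 0.016) and a tooth on the lever blocks it from opening (1-2 mm play); with the lever latched down it slides freely.
- jaw_face (a point): Point on the jaw's clamping face (towards the fence, -y of the jig), at the middle of its lower edge, at the bed's level; axes as the jig's.
- jaw_fin (a point): Centre of the top of the steel fin that stands on the jaw, the grip for sliding it: 24 mm (jig x) by 14 mm (jig y), upright, standing 47 mm above the jaw's block; pinch it across jig y from above, TCP about 14 mm below this point. It lies 60 mm from the knob's axis.
- lever (a joint): Sprung release lever, a steel paddle pointing to jig -x from a pivot at jig x -95, y -4, z 36 mm. Value in rad: about 0 is up (paddle 0.5 rad above level), 0.55 the bottom stop. It moves easily to 0.17, then a spring catch resists (about 10 N at the pad) until the lever rolls past it, near 0.38; let go before that it springs back up, after it the catch holds it down at about 0.52.
- lever_pad (a point): Middle of the top of the paddle's pad (32 mm long, 26 mm wide), 58 mm from the pivot along the paddle; 67 mm above the table when up, about 37 mm when latched.
- knob (a joint): Clamp knob on top of the jaw, a bar grip on a disc. Value in rad, grows turning clockwise seen from above: 0 slack, 1.4 the tight stop; starts at 0 to 0.15. It stays where it is left; friction about 0.04 N m. In this model the jaw's drag is the same with the knob slack or tight.
- knob_grip (a point): On the knob's axis, at the height to grip its bar: bar 38 mm long, 14 mm thick, top 7 mm above this point. At value 0 the bar lies along jig x (pinch it across jig y); it turns with the value.
- plaque: Finished mosaic: white wooden plaque faced with glass, 60 mm (its x) by 70 mm (its y) by 22 mm high, 90 g, glass up (+z). Origin: centre of its underside. Clamped between fence and jaw at the start, axes as the jig's; only its two x ends are free to grip.
- tray: Fixed white tray, 200 mm (x) by 160 mm (y), rim 14 mm high, walls and floor 5 mm thick. Origin: under its centre, on the table.
- block1: Waiting small mosaic block: white wood faced with glass strips, 56 mm (its x) by 26 mm (its y) by 18 mm high, 30 g. Origin: centre of its underside; glass up (+z). Three to five of these are present, on the table on the robot's right; all alike.
- block2: Waiting small mosaic block: white wood faced with glass strips, 56 mm (its x) by 26 mm (its y) by 18 mm high, 30 g. Origin: centre of its underside; glass up (+z). Three to five of these are present, on the table on the robot's right; all alike.
- block3: Waiting small mosaic block: white wood faced with glass strips, 56 mm (its x) by 26 mm (its y) by 18 mm high, 30 g. Origin: centre of its underside; glass up (+z). Three to five of these are present, on the table on the robot's right; all alike.
- block4: Waiting small mosaic block: white wood faced with glass strips, 56 mm (its x) by 26 mm (its y) by 18 mm high, 30 g. Origin: centre of its underside; glass up (+z). Three to five of these are present, on the table on the robot's right; all alike.
- block5: Waiting small mosaic block: white wood faced with glass strips, 56 mm (its x) by 26 mm (its y) by 18 mm high, 30 g. Origin: centre of its underside; glass up (+z). Three to five of these are present, on the table on the robot's right; all alike.
- whetstone: Bystander: grey whetstone 150 x 50 x 26 mm lying beyond the jig. Leave alone.
- bead_dish: Bystander: clear round dish 68 mm across, 18 mm high, beyond the jig. Leave alone.
- nippers: Bystander: red-handled glass nippers, 150 x 50 x 14 mm, lying flat to the far left. Leave alone.
- marker: Bystander: marker pen 130 mm long, 11 mm thick, to the far right. Leave alone.
Things that resemble listed ones, but are neither listed nor needed, are in the scene too. What is shaped like the block4 but red is not meant.

How it is judged (in metres and radians):
On the way, in this order (a step that is already met when the one before it is completed fails the run):
1. release lever pressed down and held by its catch (value of joint lever above 0.45 rad and contact force between the fingers and lever below 0.1 N), for 0.2 s.
2. jaw slid open to its stop (within 13 mm) (value of joint jaw above 0.102 m), for 0.2 s.
3. plaque lying in the tray, glass up, let go (z of plaque in the frame of tray between -0.002 and 0.01 m and angle between plaque's own z axis and vertical below 0.1 rad and x of plaque in the frame of tray between -0.09 and 0.09 m and y of plaque in the frame of tray between -0.07 and 0.07 m and linear speed of plaque below 0.02 m/s and contact force between the fingers and plaque below 0.1 N), for 0.2 s.
4. all blocks lying flat on the bed between fence and jaw, square to it, let go (x of block1 in the frame of jig between -0.03 and 0.03 m and y of block1 in the frame of jig between -0.125 and 0.06 m and z of block1 in the frame of jig between 0.015 and 0.026 m and angle between each of block1, block2, block3, block4, block5's own z axis and vertical below 0.1 rad and angle between the y axis of each of block1, block2, block3, block4, block5 and the y axis of jig, either way round below 0.2 rad and linear speed of each of block1, block2, block3, block4, block5 below 0.02 m/s and x of block2 in the frame of jig between -0.03 and 0.03 m and y of block2 in the frame of jig between -0.125 and 0.06 m and z of block2 in the frame of jig between 0.015 and 0.026 m and x of block3 in the frame of jig between -0.03 and 0.03 m and y of block3 in the frame of jig between -0.125 and 0.06 m and z of block3 in the frame of jig between 0.015 and 0.026 m and x of block4 in the frame of jig between -0.03 and 0.03 m and y of block4 in the frame of jig between -0.125 and 0.06 m and z of block4 in the frame of jig between 0.015 and 0.026 m and x of block5 in the frame of jig between -0.03 and 0.03 m and y of block5 in the frame of jig between -0.125 and 0.06 m and z of block5 in the frame of jig between 0.015 and 0.026 m and contact force between the fingers and block1 below 0.1 N and contact force between the fingers and block2 below 0.1 N and contact force between the fingers and block3 below 0.1 N and contact force between the fingers and block4 below 0.1 N and contact force between the fingers and block5 below 0.1 N), for 0.2 s.
5. jaw slid back so that the row is closed up between fence and jaw (x of block1 in the frame of jig between -0.03 and 0.03 m and y of block1 in the frame of jig between -0.125 and 0.06 m and z of block1 in the frame of jig between 0.015 and 0.026 m and angle between each of block1, block2, block3, block4, block5's own z axis and vertical below 0.1 rad and angle between the y axis of each of block1, block2, block3, block4, block5 and the y axis of jig, either way round below 0.2 rad and linear speed of each of block1, block2, block3, block4, block5 below 0.02 m/s and x of block2 in the frame of jig between -0.03 and 0.03 m and y of block2 in the frame of jig between -0.125 and 0.06 m and z of block2 in the frame of jig between 0.015 and 0.026 m and x of block3 in the frame of jig between -0.03 and 0.03 m and y of block3 in the frame of jig between -0.125 and 0.06 m and z of block3 in the frame of jig between 0.015 and 0.026 m and x of block4 in the frame of jig between -0.03 and 0.03 m and y of block4 in the frame of jig between -0.125 and 0.06 m and z of block4 in the frame of jig between 0.015 and 0.026 m and x of block5 in the frame of jig between -0.03 and 0.03 m and y of block5 in the frame of jig between -0.125 and 0.06 m and z of block5 in the frame of jig between 0.015 and 0.026 m and value of joint jaw below 0.085 m and y of any of block1, block2, block3, block4, block5 in the frame of jaw_face above -0.018 m and y of any of block1, block2, block3, block4, block5 in the frame of jig below -0.112 m), for 0.2 s.
6. clamp knob turned clockwise to its stop (value of joint knob above 1.2 rad), for 0.2 s.
At the end, for the whole second after the job is handed in: Lever latched (over 0.45 rad); plaque flat, glass up, on the tray floor; all blocks flat on the bed, glass up, square within 0.2 rad, within 30 mm of its middle line; one within 5 mm of the fence, one within 5 mm of the jaw (joint under 0.085); knob past 1.2 rad; all at rest (all of step 5 and value of joint lever above 0.45 rad and value of joint knob above 1.2 rad and z of plaque in the frame of tray between -0.002 and 0.01 m and angle between plaque's own z axis and vertical below 0.1 rad and x of plaque in the frame of tray between -0.09 and 0.09 m and y of plaque in the frame of tray between -0.07 and 0.07 m and linear speed of plaque below 0.02 m/s); the robot touches nothing.
It fails at once if the whetstone gets moved by more than 30 mm (distance of whetstone from where it was at the start of the episode above 0.03 m).
It fails at once if the bead dish gets moved by more than 30 mm (distance of bead_dish from where it was at the start of the episode above 0.03 m).
It fails at once if the nippers gets moved by more than 30 mm (distance of nippers from where it was at the start of the episode above 0.03 m).
It fails at once if the marker gets moved by more than 30 mm (distance of marker from where it was at the start of the episode above 0.03 m).
Of block1, block2, block3, block4, block5 only 3 to 5 are there at a start; the rules pass over those that are not, and their reading is None.
At some moment in a run one of block1, block2, block3, block4, block5 may be knocked a few centimetres aside while the robot is not near it.
Once in a run the grip may slacken for a moment while it holds something.
It also fails if it takes over 210 s, if anything falls off the work surface, if the arm or the gripper's body presses on something with over 40 N, if the wrist force passes 120 N, or if a joint passes its speed limit or range.

## Working session

There is one attempt and no reset: what is moved stays moved. The work goes in short steps, Python scripts to look and compute and a shell command to move; the robot and the scene stay as the last step left them, time stands still between calls to the robot, and variables do not carry over. Pictures are saved under pics/ and viewed, at most 14 in all, crops included, and the job is handed in when it is done.

```bash
ls; mkdir -p pics
cat > h.py <<'E'
import numpy as np, cv2
from scipy.spatial.transform import Rotation as R
from plant import telemetry, snapshot, workorder, nets
def cam(p):
    K=np.array([[p['fx'],0,p['cx']],[0,p['fy'],p['cy']],[0,0,1.]])
    if 'rvec' in p:
        Rm=cv2.Rodrigues(np.array(p['rvec'],float))[0]; t=np.array(p['tvec'],float).ravel()
    else:
        o=p['obs']; T=np.eye(4); T[:3,:3]=R.from_euler('xyz',o['orientation'],degrees=True).as_matrix(); T[:3,3]=o['tool_pos']
        T=np.linalg.inv(T@np.array(p['mount'])); Rm=T[:3,:3]; t=T[:3,3]
    return K,Rm,t
def snap(n):
    o=telemetry.get_obs(); p=snapshot(n); p['obs']=o; return p
def ray(p,uv,z):
    K,Rm,t=cam(p); d=Rm.T@np.linalg.inv(K)@np.array([uv[0],uv[1],1.]); c=-Rm.T@t
    return c+d*(z-c[2])/d[2]
def tri(obs):
    A=np.zeros((3,3)); b=np.zeros(3)
    for p,uv in obs:
        K,Rm,t=cam(p); d=Rm.T@np.linalg.inv(K)@np.array([uv[0],uv[1],1.]); d/=np.linalg.norm(d); c=-Rm.T@t
        M=np.eye(3)-np.outer(d,d); A+=M; b+=M@c
    return np.linalg.solve(A,b)
def proj(p,X):
    K,Rm,t=cam(p); x=K@(Rm@np.asarray(X,float)+t); return x[:2]/x[2]
def save(p,f): cv2.imwrite('pics/'+f,p['frame'][:,:,::-1])
E
python3 - <<'E'
from h import *
o=telemetry.get_obs(); print(o)
for n in ['top','side']:
    p=snap(n); save(p,n+'0.png'); K,Rm,t=cam(p); print(n,(-Rm.T@t).round(3))
    for q in ['jig','jaw_face','jaw_fin','lever_pad','knob_grip','plaque','tray','block1','whetstone']:
        for d in nets.landmark_of(p,q)[:7]: print(n,q,np.round(d['uv'],1),round(d['confidence'],2), ray(p,d['uv'],0).round(3))
E
```

```text
pics
{'clock': 0.0, 'joint_pos': array([-5.15036353e+01,  2.05934813e+01,  6.34705609e-01, -2.02456914e-02,
       -7.01379484e+01, -1.65055284e+01]), 'qvel': array([-0.03286912,  0.07214938, -0.04578427,  0.10928963,  0.03923931,
        0.00765585]), 'tau': array([ 3.03870647e-04, -5.82716775e+01,  2.93062162e+01,  6.99715465e+00,
        7.05628467e-03, -1.24163557e-04]), 'tool_pos': array([ 0.25254825, -0.62547599,  0.24440627]), 'orientation': array([ 1.79901854e+02, -9.23486306e-03, -1.58016050e+02]), 'force': array([-0.5820907 , -0.06187658,  0.14442848]), 'moment': array([-0.01456883,  0.03543294, -0.00740138]), 'gripper_force': 0.0, 'opening': 0.08737573206286267}
top [ 0.44  -0.07   1.209]
top jig [267.3 226.7] 0.68 [0.625 0.046 0.   ]
top jaw_fin [285.2 239.6] 0.92 [0.596 0.008 0.   ]
top lever_pad [272.9 297. ] 0.72 [0.475 0.036 0.   ]
top lever_pad [283.3 210.5] 0.3 [0.659 0.011 0.   ]
top lever_pad [300.2 229.3] 0.15 [ 0.618 -0.024  0.   ]
top knob_grip [281.8 208. ] 0.62 [0.665 0.014 0.   ]
top plaque [316.6 232.6] 0.64 [ 0.61  -0.059  0.   ]
top tray [138.5 305.1] 0.8
[... 521 characters left out ...]
side jaw_face [299.5 274.2] 0.75 [ 0.637 -0.063  0.   ]
side jaw_fin [304.2 256.2] 0.71 [ 0.662 -0.152  0.   ]
side lever_pad [349.7 284.5] 0.7 [ 0.501 -0.063  0.   ]
side knob_grip [284.4 255.2] 0.53 [ 0.714 -0.138  0.   ]
side plaque [306.  271.4] 0.64 [ 0.627 -0.081  0.   ]
side plaque [221.7 294.6] 0.24 [0.778 0.092 0.   ]
side tray [304.5 383.6] 0.79 [0.468 0.309 0.   ]
side block1 [357.3 246.2] 0.78 [ 0.545 -0.256  0.   ]
side block1 [363.5 230. ] 0.69 [ 0.559 -0.355  0.   ]
side block1 [368.2 261.7] 0.68 [ 0.491 -0.186  0.   ]
side block1 [399.1 252.3] 0.66 [ 0.428 -0.265  0.   ]
side block1 [325.6 257.4] 0.6 [ 0.605 -0.167  0.   ]
side whetstone [222.5 293.6] 0.71 [0.778 0.087 0.   ]
```

View pics/top0.png

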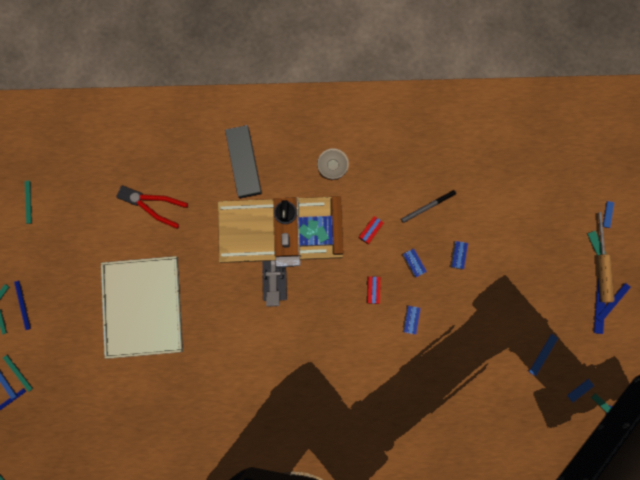

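Run:
```python
from h import *
t=snap('top'); s=snap('side'); save(t,'a.png')
P={}
for q in ['jaw_fin','lever_pad','knob_grip','jig','tray']:
    a=nets.landmark_of(t,q)[0];b=nets.landmark_of(s,q)[0]
    X=tri([(t,a['uv']),(s,b['uv'])]); print(q,X.round(4),(proj(t,X)-a['uv']).round(1))
# block yaws from masks in the top picture
for d in nets.masks_of(t,'block1')+nets.masks_of(t,'plaque')[:1]+nets.masks_of(t,'tray')[:1]:
    m=d['region'].astype(np.uint8); c=max(cv2.findContours(m,0,2)[0],key=cv2.contourArea).reshape(-1,2)
    W=np.array([ray(t,u,0.018)[:2] for u in c],np.float32); r=cv2.minAreaRect(W*1000)
    print(np.round(d['uv']),round(d['confidence'],2),np.round(r[0]),np.round(r[1]),round(r[2],1),'rgb',t['frame'][d['region']].mean(0).round())
im=t['frame'][150:350,230:490,::-1]; cv2.imwrite('pics/crop1.png',cv2.resize(im,None,fx=3,fy=3,interpolation=cv2.INTER_CUBIC))
```

```text
jaw_fin [0.5926 0.0098 0.1026] [-0.7 -2.1]
lever_pad [0.4704 0.0347 0.0688] [-0. -0.]
knob_grip [0.6505 0.0085 0.0931] [-0.  -0.1]
jig [0.6202 0.0457 0.0024] [0.1 0.2]
tray [ 0.6419 -0.0186 -0.3352] [ 3.1 10.3]
[374. 287.] 0.83 [ 485. -174.] [57. 28.] 1.5 rgb [137.  58.  69.]
[462. 256.] 0.63 [ 554. -355.] [29. 56.] 78.4 rgb [ 54.  68. 115.]
[413. 263.] 0.61 [ 539. -261.] [57. 29.] 24.3 rgb [ 62.  74. 120.]
[370. 232.] 0.59 [ 611. -173.] [28. 59.] 54.4 rgb [135.  54.  64.]
[408. 322.] 0.58 [ 420. -250.] [28. 54.] 79.5 rgb [ 66.  80. 130.]
[318. 231.] 0.64 [611. -56.] [63. 70.] 1.1 rgb [ 63.  98. 120.]
[141. 307.] 0.83 [462. 309.] [200. 164.] 3.9 rgb [174. 169. 141.]
```

View pics/crop1.png

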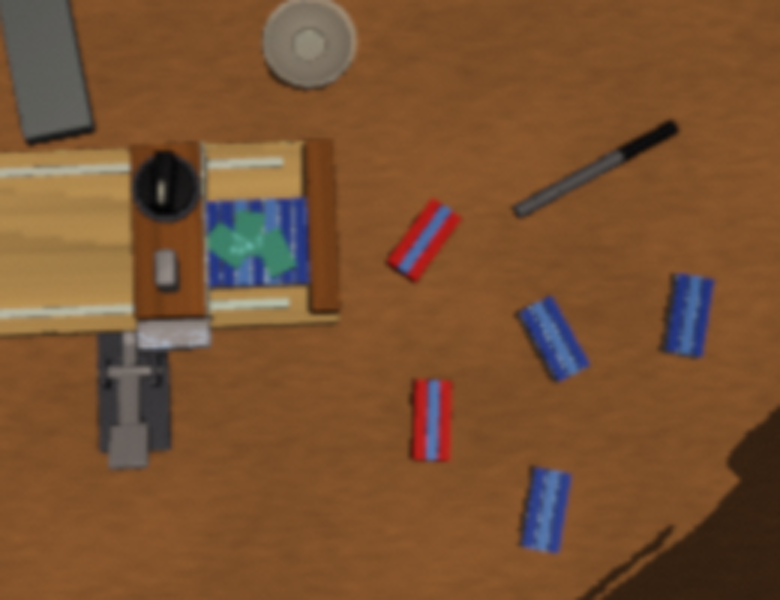

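The blue-and-blue blocks are at (462,256), (413,263) and (408,322). The two at (374,287) and (370,232) have red bodies, so they are the look-alikes to leave. The crop confirms this. The jig is at centre, with the fence on the right, the lever at (273,285) and the tray at (141,307). I'll move above the lever first.

```bash
python3 -m creep '[[[0,0,0,0.061,0],[0,0,0,0.061,0],[0,0,0,0.061,0],[0,0,0,0.061,0],[-0.06,0.183,0,0,0],[-0.06,0.183,0,0,0],[-0.06,0.183,0,0,0],[-0.06,0.183,0,0,0]]]'
python3 -m creep '[[[-0.06,0.183,0,0,0],[-0.06,0.183,0,0,0],[-0.06,0.183,0,0,0],[-0.06,0.183,0,0,0],[-0.06,0.183,0,0,0],[-0.06,0.183,0,0,0],[-0.06,0.183,0,0,0],[-0.06,0.183,0,0,0]]]'
python3 -m creep '[[[-0.06,0.183,0,0,0],[-0.06,0.183,0,0,0],[-0.06,0.183,0,0,0],[-0.06,0.183,0,0,0],[-0.06,0.183,0,0,0],[-0.06,0.183,0,0,0],[0,0,0,0,0],[0,0,0,0,0]]]'
python3 - <<'E'
from h import *
o=telemetry.get_obs(); print(o['tool_pos'].round(4),o['orientation'].round(2),o['joint_pos'].round(0))
t=snap('top'); s=snap('side'); w=snap('wrist'); save(w,'w1.png'); save(t,'t1.png')
for q in ['jig','jaw_fin','lever_pad','knob_grip','jaw_face','plaque']:
    ob=[]
    for n,p in zip('tsw',[t,s,w]):
        for d in nets.landmark_of(p,q)[:1]:
            print(q,n,np.round(d['uv']),round(d['confidence'],2)); ob.append((p,d['uv']))
    if len(ob)>1:
        X=tri(ob); print('  ',X.round(4),[(proj(p,X)-u).round(1).tolist() for p,u in ob])
print([ (np.round(d['uv']),round(d['confidence'],2)) for d in nets.find_in(t,'block1')])
E
```

```text
clock: 2.42
tool_pos: [0.3006, -0.4781, 0.2451]
orientation: [180.0, -0.0, 180.0]
force: [1.9, -0.0, 0.5]
opening: 0.0398
gripper_force: 0.0
clock: 3.08
tool_pos: [0.3966, -0.1849, 0.2458]
orientation: [-180.0, 0.1, -180.0]
force: [1.7, -0.2, -0.1]
opening: 0.0005
gripper_force: 0.0
clock: 3.75
tool_pos: [0.4688, 0.0348, 0.2452]
orientation: [-180.0, -0.0, -179.8]
force: [0.8, -0.0, -0.4]
opening: 0.0002
gripper_force: 0.0
[0.4688 0.0348 0.2452] [-1.7999e+02 -2.0000e-02 -1.7978e+02] [  28.    1.  -24.   -0.  -65. -118.]
jig t [266. 229.] 0.83
jig s [290. 298.] 0.84
jig w [319. 332.] 0.69
   [ 6.18e-01  4.36e-02 -5.00e-04] [[2.6, 1.4], [-0.6, 0.0], [4.1, 1.6]]
jaw_fin t [282. 239.] 0.64
jaw_fin s [304. 257.] 0.94
   [0.5887 0.009  0.0999] [[-0.6, -1.7], [1.5, 0.2]]
lever_pad t [408. 319.] 0.64
lever_pad s [284. 256.] 0.64
lever_pad w [312. 226.] 0.73
   [ 0.5126 -0.0618  0.1059] [[-89.4, -43.9], [61.8, -9.5], [-115.7, 56.4]]
knob_grip t [284. 207.] 0.69
knob_grip s [283. 255.] 0.65
   [0.6508 0.0035 0.0905] [[-0.1, -0.4], [0.3, 0.1]]
jaw_face t [296. 227.] 0.78
jaw_face s [301. 275.] 0.67
   [ 0.6171 -0.0182  0.0281] [[0.3, 0.9], [-0.8, -0.1]]
plaque t [320. 233.] 0.67
plaque s [310. 270.] 0.51
   [ 0.6079 -0.0658  0.016 ] [[-0.4, -1.1], [0.9, 0.1]]
[(array([368., 227.]), 0.76), (array([414., 261.]), 0.69), (array([373., 288.]), 0.67), (array([284., 210.]), 0.67), (array([457., 256.]), 0.62)]
```

View pics/w1.png

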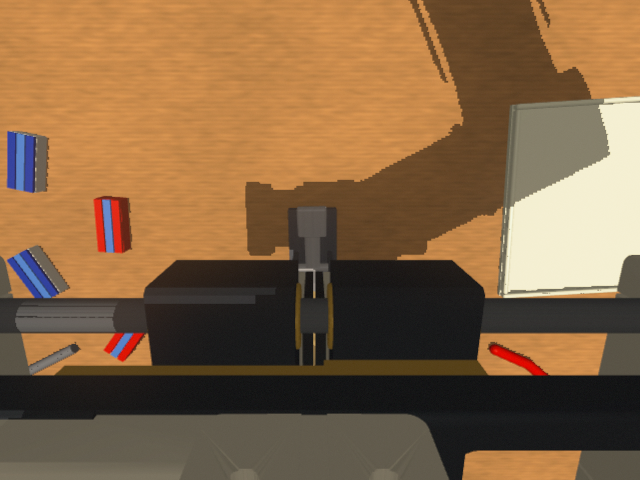

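The wrist view shows the lever pad at (312,222), just in front of the fingers. The tray is at right and the blocks at left.

Run:
```python
from h import *
w=snap('wrist'); t=snap('top')
d=nets.landmark_of(w,'lever_pad'); print([(x['uv'],x['confidence'],ray(w,x['uv'],.067).round(4)) for x in d[:2]])
K,Rm,tt=cam(w); print('cam',(-Rm.T@tt).round(3))
# corners of pad seen in the picture by eye
print(ray(w,(298,208),.07).round(4),ray(w,(327,208),.07).round(4),ray(w,(327,236),.06).round(4))
# where fingertip projects
o=w['obs']; print(o['tool_pos'],proj(w,o['tool_pos']+[0,0,-.019]))
```

```text
[([311.4, 222.2], 0.83, array([0.4715, 0.0305, 0.067 ]))]
cam [0.401 0.033 0.385]
[0.4583 0.019  0.07  ] [0.4583 0.044  0.07  ] [0.4859 0.0446 0.06  ]
[0.46839171 0.03307718 0.24534433] [314.82560676 290.93320605]
```

```bash
python3 -m creep '[[[0.01,-0.01,0.185,0,0],[0,0,0.185,0,0],[0,0,0.185,0,0],[0,0,0.185,0,0],[0,0,0,0,0],[0,0,0,0,0]]]'
python3 -m creep '[[[0,0,0.035,0,0],[0,0,0.035,0,0],[0,0,0.035,0,0],[0,0,0.035,0,0],[0,0,0.035,0,0],[0,0,0.035,0,0],[0,0,0,0,0],[0,0,0,0,0]]]'
```

```text
clock: 5.5
tool_pos: [0.4655, 0.0304, 0.0966]
orientation: [-179.9, -0.2, -180.0]
force: [-0.3, 0.5, 0.3]
opening: 0.0006
gripper_force: 0.0
clock: 6.17
tool_pos: [0.4669, 0.0313, 0.0559]
orientation: [180.0, 0.1, -179.9]
force: [-3.3, 0.6, 7.2]
opening: 0.0007
gripper_force: 3.8
```

```bash
python3 -m creep '[[[0,0,0.01,0,0],[0,0,0.008,0,0],[0,0,0,0,0],[0,0,0,0,0]]]'
python3 -m creep '[[[0,0,-0.1,0,0],[0,0,-0.18,0,0],[0,0,-0.18,0,0],[0,0,-0.18,0,0],[0,0,-0.18,0,0],[0,0,-0.18,0,0],[0,0,0,0,1],[0,0,0,0,1]]]'
python3 - <<'E'
from h import *
w=snap('wrist'); save(w,'w2.png'); t=snap('top'); s=snap('side'); save(s,'s2.png')
d=nets.landmark_of(w,'lever_pad'); print([(x['uv'],x['confidence'],ray(w,x['uv'],.037).round(4),ray(w,x['uv'],.067).round(4)) for x in d[:2]])
ob=[(w,d[0]['uv'])]
for p in (t,s):
    for x in nets.landmark_of(p,'lever_pad')[:2]: print(np.round(x['uv']),x['confidence'], tri(ob+[(p,x['uv'])]).round(4))
E
```

```text
clock: 6.5
tool_pos: [0.4671, 0.0313, 0.0552]
orientation: [180.0, 0.1, -179.9]
force: [-17.7, 1.4, 50.6]
opening: 0.0004
gripper_force: 25.2
clock: 7.17
tool_pos: [0.4676, 0.0316, 0.2541]
orientation: [179.8, 0.3, -180.0]
force: [-0.2, -0.1, -1.0]
opening: 0.0085
gripper_force: 0.0
[([310.3, 208.1], 0.98, array([0.4665, 0.0284, 0.037 ]), array([0.4608, 0.0286, 0.067 ]))]
[410. 319.] 0.38 [ 0.378 -0.047  0.817]
[429. 204.] 0.19 [0.2417 0.0378 1.7474]
[351. 298.] 0.56 [0.4681 0.0282 0.0257]
```

View pics/w2.png

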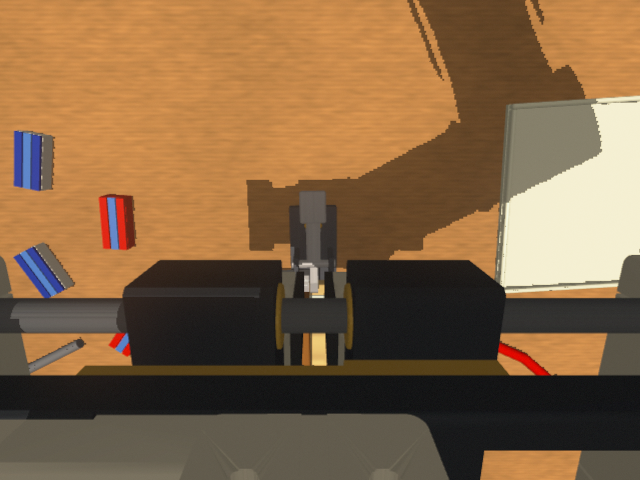

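The lever is latched: its pad has moved out to (313,205) and sits flat. Next is the fin.

```bash
python3 -m creep '[[[-0.148,-0.028,0,0,1],[-0.148,-0.028,0,0,1],[-0.148,-0.028,0,0,1],[-0.148,-0.028,0,0,1],[0,0,0,0,1],[0,0,0,0,1],[0,0,0,0,1]]]'
python3 - <<'E'
from h import *
w=snap('wrist'); save(w,'w3.png'); s=snap('side'); print(w['obs']['tool_pos'])
for q in ['jaw_fin','knob_grip','jig','plaque','jaw_face']:
  ob=[]
  for p in (w,s):
    for x in nets.landmark_of(p,q)[:1]: print(q,np.round(x['uv']),round(x['confidence'],2)); ob.append((p,x['uv']))
  if len(ob)>1: X=tri(ob); print(X.round(4),[(proj(p,X)-u).round(1).tolist() for p,u in ob])
d=nets.landmark_of(w,'jaw_fin')
if d: print(ray(w,d[0]['uv'],.099))
E
```

```text
clock: 8.05
tool_pos: [0.5843, 0.0085, 0.2504]
orientation: [-180.0, -0.1, 180.0]
force: [-0.1, -0.1, -0.2]
opening: 0.0783
gripper_force: 0.0
[0.58430149 0.00850298 0.25041206]
jaw_fin [309. 231.] 0.67
jaw_fin [305. 257.] 0.74
[0.5898 0.0047 0.0986] [[0.5, 1.9], [0.6, 0.2]]
knob_grip [308. 291.] 0.93
knob_grip [284. 256.] 0.61
[0.6475 0.0027 0.0856] [[0.2, 1.3], [0.4, 0.2]]
jig [341. 233.] 0.64
plaque [247. 236.] 0.76
plaque [311. 270.] 0.48
[ 0.6087 -0.0616  0.0212] [[-1.0, -3.7], [-1.5, -0.3]]
jaw_face [283. 242.] 0.88
jaw_face [300. 276.] 0.62
[ 0.6185 -0.0235  0.0226] [[-0.1, -0.2], [-0.1, -0.0]]
[0.58810657 0.00433723 0.099     ]
```

View pics/w3.png

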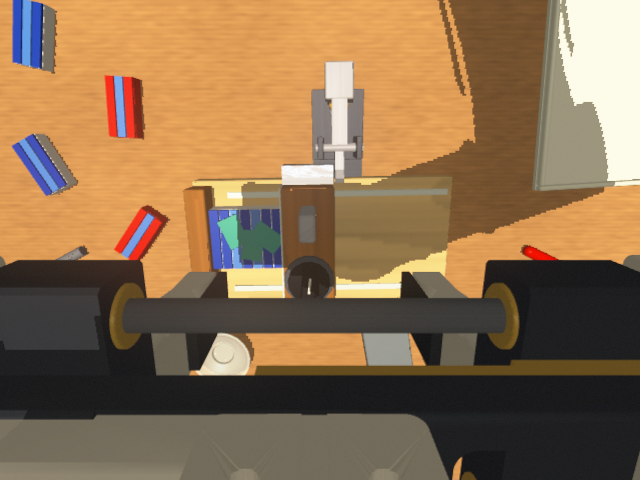

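The wrist view shows the fin at (308,231), the knob at (308,290), the plaque at (245,238) and the fence at left. The lever is latched at top.

Run:
```python
from h import *
w=snap('wrist')
f=lambda u,z: ray(w,u,z).round(4)
a,b=f((193,183),.02),f((451,178),.02); print('near edge',a,b, 'yaw',np.degrees(np.arctan2(-(b-a)[0],(b-a)[1])))
a,b=f((212,269),.042),f((281,269),.042); c=f((208,209),.042); e=f((281,208),.042);print('plaque top',a,b,c,e,(a+b+c+e)/4)
a,b=f((186,189),.048),f((188,272),.048); print('fence',a,b,np.degrees(np.arctan2((b-a)[1],(b-a)[0])))
a,b=f((282,187),.052),f((334,187),.052);print('jaw near corners',a,b)
```

```text
near edge [ 0.5598 -0.1124  0.02  ] [0.5548 0.145  0.02  ] yaw 1.1128316753239074
plaque top [ 0.6429 -0.0933  0.042 ] [ 0.6429 -0.0244  0.042 ] [ 0.5821 -0.0929  0.042 ] [ 0.5811 -0.023   0.042 ] [ 0.61225 -0.0584   0.042  ]
fence [ 0.5622 -0.1102  0.048 ] [ 0.6438 -0.1154  0.048 ] -3.646271208756836
jaw near corners [ 0.5598 -0.0208  0.052 ] [0.5597 0.0268 0.052 ]
```

```bash
python3 -m creep '[[[-0.025,-0.02,0.18,0,1],[0,0,0.18,0,1],[0,0,0.18,0,1],[0,0,0.18,0,1],[0,0,0.1,0,1],[0,0,0,0,1],[0,0,0,0,0],[0,0,0,0,0]]]'
python3 -m creep '[[[0,0,0,0,0],[0,0,0,0,0],[0,0,0,0,0],[0,0,0,0,0],[0,0,0,0,0],[0,0,0,0,0]]]'
```

```text
clock: 9.42
tool_pos: [0.591, 0.0049, 0.0893]
orientation: [180.0, 0.1, -179.9]
force: [0.6, -0.2, 0.9]
opening: 0.0794
gripper_force: 0.0
clock: 9.92
tool_pos: [0.5899, 0.0047, 0.0881]
orientation: [180.0, 0.0, -180.0]
force: [0.5, 0.6, 0.3]
opening: 0.0399
gripper_force: 0.0
```

```bash
python3 -m creep '[[[0,0,0,0,0],[0,0,0,0,0],[0,0,0,0,0],[0,0,0,0,0],[0,0,0,0,0],[0,0,0,0,0]]]'
python3 -m creep '[[[0,0.02,0,0,0],[0,0.06,0,0,0],[0,0.08,0,0,0],[0,0.08,0,0,0],[0,0.08,0,0,0],[0,0.08,0,0,0],[0,0.06,0,0,0],[0,0,0,0,0]]]'
python3 -m creep '[[[0,0.015,0,0,0],[0,0.01,0,0,0],[0,0.01,0,0,0],[0,0.01,0,0,0],[0,0,0,0,0],[0,0,0,0,0]]]'
```

```text
clock: 10.42
tool_pos: [0.5897, 0.0045, 0.0877]
orientation: [-180.0, -0.0, -179.9]
force: [-1.0, -2.1, -1.4]
opening: 0.0139
gripper_force: 30.0
clock: 11.08
tool_pos: [0.5882, 0.0986, 0.0877]
orientation: [-180.0, -0.1, -179.9]
force: [-7.0, 1.8, 5.1]
opening: 0.014
gripper_force: 30.0
clock: 11.58
tool_pos: [0.5881, 0.1021, 0.0877]
orientation: [-179.7, -0.2, -180.0]
force: [-1.0, -17.3, 4.3]
opening: 0.0138
gripper_force: 30.0
```

```bash
python3 -m creep '[[[0,-0.008,0,0,0.5],[0,0,0,0,0.5],[0,0,0,0,0.5],[0,0,0,0,0.5],[0,0,0,0,1],[0,0,0,0,1],[0,0,-0.1,0,1],[0,0,-0.18,0,1]]]'
python3 -m creep '[[[0,0,-0.18,0,1],[0,0,-0.18,0,1],[0,0,-0.18,0,1],[-0.024,-0.16,0,-0.077,1],[0,0,0,-0.077,1],[0,0,0,-0.077,1],[0,0,0,-0.077,1],[0,0,0,-0.077,1]]]'
python3 -m creep '[[[0,0,0,-0.077,1],[0,0,0,-0.077,1],[0,0,0,-0.077,1],[0,0,0,-0.077,1],[0,0,0,-0.077,1],[0,0,0,-0.077,1],[0,0,0,-0.077,1],[0,0,0,-0.077,1]]]'
python3 -m creep '[[[0.16,-0.02,0,0,1],[0.16,-0.02,0,0,1],[0.16,-0.02,0,0,1],[0.16,-0.02,0,0,1],[0,0,0,0,1],[0,0,0,0,1]]]'
python3 - <<'E'
from h import *
w=snap('wrist'); save(w,'w4.png'); print(w['obs']['tool_pos'],w['obs']['orientation'],w['obs']['joint_pos'].round())
for q in ['jaw_fin','plaque','jaw_face']:
    for x in nets.landmark_of(w,q)[:1]: print(q,np.round(x['uv']),round(x['confidence'],2),ray(w,x['uv'],{'jaw_fin':.099}.get(q,.02)).round(4))
for d in nets.masks_of(w,'plaque')[:1]:
    c=max(cv2.findContours(d['region'].astype(np.uint8),0,2)[0],key=cv2.contourArea).reshape(-1,2)
    r=cv2.minAreaRect((np.array([ray(w,u,.042)[:2] for u in c])*1000).astype(np.float32)); print(r)
E
```

```text
clock: 12.25
tool_pos: [0.5872, 0.1035, 0.1403]
orientation: [-179.8, -0.4, -180.0]
force: [0.9, -0.5, -0.2]
opening: 0.0617
gripper_force: 0.0
clock: 12.92
tool_pos: [0.5945, 0.0721, 0.2519]
orientation: [180.0, 0.0, -145.0]
force: [0.8, 0.1, 0.5]
opening: 0.0874
gripper_force: 0.0
clock: 13.58
tool_pos: [0.5945, 0.0724, 0.2517]
orientation: [180.0, 0.0, -89.5]
force: [0.6, -0.8, -0.2]
opening: 0.0875
gripper_force: 0.0
clock: 14.08
tool_pos: [0.6108, -0.0573, 0.2515]
orientation: [180.0, 0.0, -90.0]
force: [-0.5, -0.2, 0.7]
opening: 0.0877
gripper_force: 0.0
[ 0.61077815 -0.05725509  0.25149372] [ 1.79978014e+02  4.15921138e-03 -9.00316148e+01] [ 13.  15.  -7.  -0. -68. -13.]
plaque [313. 210.] 0.97 [ 0.6116 -0.0552  0.02  ]
jaw_face [306. 330.] 0.84 [0.619  0.0804 0.02  ]
((611.5198974609375, -56.44939041137695), (60.1043815612793, 72.38382720947266), 1.1392862796783447)
```

View pics/w4.png

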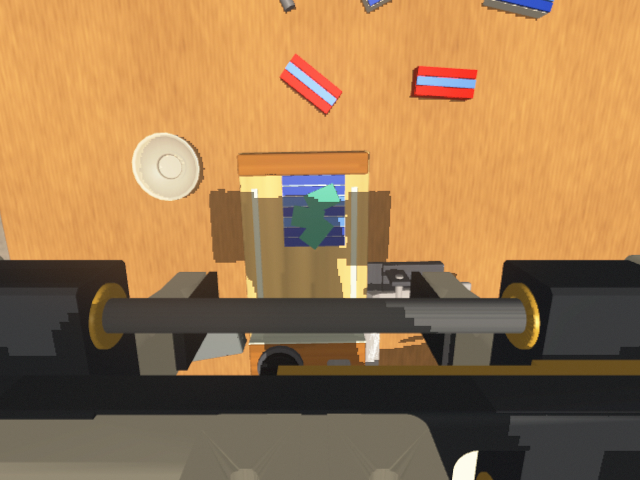

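```bash
python3 -m creep '[[[0,-0.005,0.18,-0.012,1],[0,0,0.18,0,1],[0,0,0.18,0,1],[0,0,0.18,0,1],[0,0,0.18,0,1],[0,0,0.1,0,1],[0,0,0.035,0,1],[0,0,0,0,1]]]'
python3 -m creep '[[[0,0,0,0,0],[0,0,0,0,0],[0,0,0,0,0],[0,0,0,0,0],[0,0,0,0,0],[0,0,0,0,0],[0,0,0,0,0]]]'
```

```text
clock: 15.0
tool_pos: [0.6108, -0.0553, 0.043]
orientation: [179.8, -0.0, -88.7]
force: [0.0, 0.5, 0.2]
opening: 0.0876
gripper_force: 0.0
clock: 15.58
tool_pos: [0.6123, -0.0558, 0.046]
orientation: [-179.9, 0.0, -88.8]
force: [-2.4, 0.7, 7.2]
opening: 0.0598
gripper_force: 30.0
```

```bash
python3 -m creep '[[[0,0,-0.05,0,0],[0,0,-0.15,0,0],[0,0,-0.15,0,0],[0,0,-0.15,0,0],[0,0,-0.15,0,0],[0,0,-0.1,0,0],[0,0,0,0,0]]]'
python3 -m creep '[[[-0.1,0.04,0,0,0],[-0.15,0.06,0,0,0],[-0.15,0.06,0,0,0],[-0.15,0.06,0,0,0],[-0.15,0.06,0,0,0],[-0.15,0.06,0,0,0],[-0.15,0.06,0,0,0],[-0.15,0.06,0,0,0]]]'
python3 -m creep '[[[-0.15,0.06,0,0,0],[-0.15,0.06,0,0,0],[-0.15,0.06,0,0,0],[-0.15,0.06,0,0,0],[-0.1,0.05,0,0,0],[0,0,0,0,0],[0,0,0,0,0]]]'
python3 - <<'E'
from h import *
w=snap('wrist'); save(w,'w5.png'); s=snap('side'); t=snap('top'); print(w['obs']['tool_pos'])
for n,p in zip('wst',(w,s,t)):
  for q in ['tray','plaque']:
    for x in nets.landmark_of(p,q)[:1]: print(n,q,np.round(x['uv']),round(x['confidence'],2),ray(p,x['uv'],0 if q=='tray' else .15).round(4))
E
```

```text
clock: 16.17
tool_pos: [0.6143, -0.0559, 0.201]
orientation: [-179.5, 0.0, -88.8]
force: [1.0, -0.4, -0.4]
opening: 0.0598
gripper_force: 30.0
clock: 16.83
tool_pos: [0.514, 0.1732, 0.195]
orientation: [-180.0, 0.0, -88.8]
force: [0.7, 1.6, 0.2]
opening: 0.0598
gripper_force: 30.0
clock: 17.42
tool_pos: [0.4534, 0.3117, 0.1948]
orientation: [180.0, -0.0, -88.7]
force: [0.9, -0.2, -0.7]
opening: 0.0598
gripper_force: 30.0
[0.45335175 0.31171839 0.19476181]
w tray [302. 215.] 0.89 [0.4643 0.3118 0.    ]
w plaque [312. 283.] 0.72 [0.4536 0.3181 0.15  ]
s tray [309. 385.] 0.91 [0.458  0.3099 0.    ]
s plaque [310. 317.] 0.82 [0.461  0.2915 0.15  ]
t tray [140. 304.] 0.94 [0.4665 0.3164 0.    ]
t plaque [120. 309.] 0.8 [0.4545 0.3051 0.15  ]
```

```bash
python3 -m creep '[[[0,-0.04,0.15,0,0],[0,0,0.18,0,0],[0,0,0.18,0,0],[0,0,0.15,0,0],[0,0,0.1,0,0],[0,0,0.04,0,0],[0,0,0.01,0,0],[0,0,0,0,0]]]'
```

```text
clock: 18.53
tool_pos: [0.4625, 0.3113, 0.0331]
orientation: [-180.0, -0.0, -88.8]
force: [-0.3, 0.8, -0.6]
opening: 0.0599
gripper_force: 30.0
```

```bash
python3 -m creep '[[[0,0,0.008,0,0],[0,0,0,0,0],[0,0,0,0,1],[0,0,0,0,1],[0,0,0,0,1],[0,0,0,0,1],[0,0,-0.05,0,1],[0,0,-0.15,0,1]]]'
python3 -m creep '[[[0,0,-0.18,0,1],[0,0,-0.18,0,1],[0,0,-0.18,0,1],[0,0,-0.18,0,1],[0.183,-0.013,-0.1,0,1],[0.183,-0.013,0,0,1],[0.183,-0.013,0,0,1],[0.183,-0.013,0,0,1]]]'
python3 -m creep '[[[0.183,-0.013,0,0,1],[0.183,-0.013,0,0,1],[0.183,-0.013,0,0,1],[0.183,-0.013,0,0,1],[0.183,-0.013,0,0,1],[0.183,-0.013,0,0,1],[0.183,-0.013,0,0,1],[0.183,-0.013,0,0,1]]]'
python3 -m creep '[[[0.183,-0.013,0,0,1],[0.183,-0.013,0,0,1],[0.183,-0.013,0,0,1],[0,0,0,0,1],[0,0,0,0,1]]]'
cat >> h.py <<'E'
def blocks(p,z=.018,q='block1'):
    L=[]
    for d in nets.masks_of(p,q):
        if d['confidence']<.2: continue
        m=d['region']; rgb=p['frame'][m].mean(0)
        # the net's centre and the glass: keep only saturated blue/red top pixels
        h=cv2.cvtColor(p['frame'],cv2.COLOR_RGB2HSV); g=(m&(h[...,1]>90)).astype(np.uint8)
        c=cv2.findContours(g,0,2)[0]
        if not c: continue
        c=max(c,key=cv2.contourArea).reshape(-1,2)
        r=cv2.minAreaRect((np.array([ray(p,u,z)[:2] for u in c])*1000).astype(np.float32))
        a=r[2] if r[1][0]>r[1][1] else r[2]-90
        L.append(('RED' if rgb[0]>rgb[2] else 'blue',np.round(r[0],1),'long axis deg',round((a+90)%180-90,1),np.round(r[1]),np.round(d['uv']),round(d['confidence'],2)))
    return L
E
python3 - <<'E'
from h import *
w=snap('wrist'); save(w,'w6.png'); print(w['obs']['tool_pos'],w['obs']['orientation'])
for b in blocks(w): print('w',b)
t=snap('top'); save(t,'t6.png')
for b in blocks(t): print('t',b)
for q in ['tray','plaque']:
    for x in nets.landmark_of(t,q)[:1]: print(q,ray(t,x['uv'],0 if q=='tray' else .005).round(4),x['confidence'])
E
```

```text
clock: 19.2
tool_pos: [0.4603, 0.309, 0.0685]
orientation: [179.7, -0.3, -88.8]
force: [0.9, 0.3, 0.0]
opening: 0.0869
gripper_force: 0.0
clock: 19.87
tool_pos: [0.4753, 0.1637, 0.2366]
orientation: [-179.9, 0.1, -88.7]
force: [1.5, -0.0, -0.2]
opening: 0.0872
gripper_force: 0.0
clock: 20.53
tool_pos: [0.5021, -0.1291, 0.2362]
orientation: [-179.9, 0.0, -88.8]
force: [0.3, 0.1, 0.2]
opening: 0.0877
gripper_force: 0.0
clock: 20.95
tool_pos: [0.512, -0.2388, 0.2353]
orientation: [180.0, 0.0, -89.0]
force: [-0.8, 0.1, 0.3]
opening: 0.0875
gripper_force: 0.0
[ 0.51201326 -0.23875813  0.23527982] [ 1.79969218e+02  6.32574436e-04 -8.90066047e+01]
w ('blue', array([ 554.2, -367.7]), 'long axis deg', -11.5, array([ 7., 55.]), array([269.,  77.]), 0.9)
w ('RED', array([ 611.7, -178.8]), 'long axis deg', -37.2, array([33., 57.]), array([218., 268.]), 0.87)
w ('RED', array([ 486.9, -179.5]), 'long axis deg', -3.6, array([30., 56.]), array([338., 269.]), 0.7)
w ('blue', array([ 544.1, -272.3]), 'long axis deg', 27.0, array([56.,  7.]), array([282., 184.]), 0.64)
w ('blue', array([ 420.9, -262. ]), 'long axis deg', -11.9, array([ 7., 54.]), array([400., 193.]), 0.58)
t ('RED', array([ 482. , -173.9]), 'long axis deg', -2.0, array([25., 50.]), array([372., 289.]), 0.83)
t ('blue', array([ 402.1, -245.3]), 'long axis deg', 64.8, array([29., 14.]), array([406., 331.]), 0.67)
plaque [0.4616 0.2972 0.005 ] 0.64
```

View pics/w6.png

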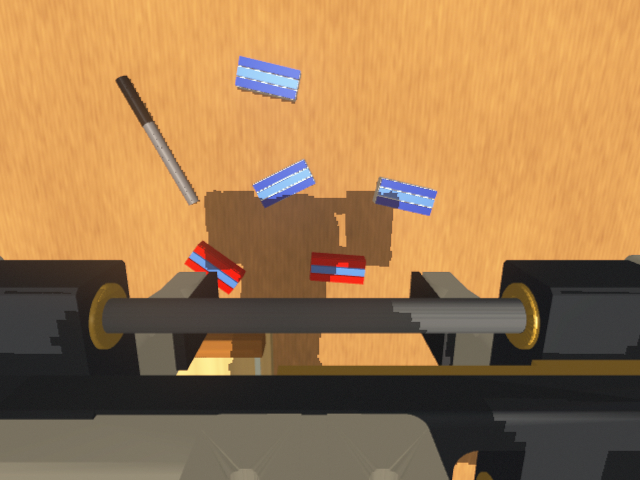

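View pics/t6.png

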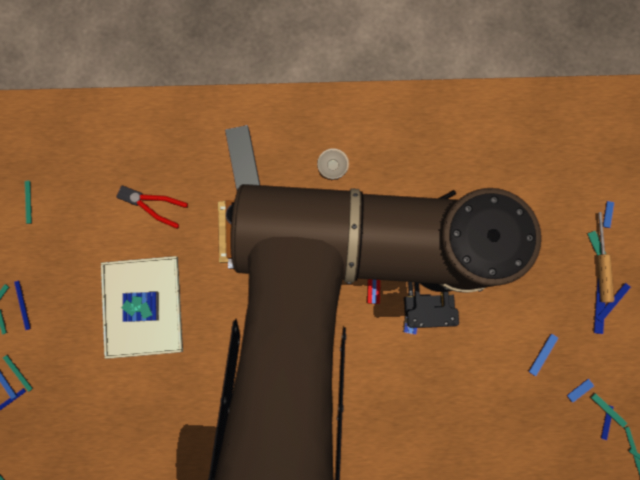

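The wrist view shows three blue blocks at (269,78), (284,184) and (405,196). The red look-alikes are at (215,267) and (338,268). The top view shows the plaque lying in the tray at (140,306).

```bash
sed -i 's/g=(m&(h\[...,1\]>90)).astype(np.uint8)/g=m.astype(np.uint8)/' h.py
python3 - <<'E'
from h import *
w=snap('wrist')
for b in blocks(w): print('w',b)
for d in nets.landmark_of(w,'block1'): print(np.round(d['uv']),ray(w,d['uv'],0).round(4))
E
```

```text
w ('blue', array([ 424.6, -254.4]), 'long axis deg', -11.9, array([26., 58.]), array([404., 194.]), 0.95)
w ('RED', array([ 611.6, -178.7]), 'long axis deg', -36.3, array([33., 56.]), array([217., 264.]), 0.84)
w ('blue', array([ 555.2, -357.9]), 'long axis deg', -11.8, array([27., 57.]), array([270.,  77.]), 0.64)
w ('RED', array([ 487.5, -179.5]), 'long axis deg', -4.8, array([32., 57.]), array([338., 267.]), 0.63)
w ('blue', array([ 541.1, -264.5]), 'long axis deg', 26.8, array([56., 26.]), array([282., 179.]), 0.57)
[221. 265.] [ 0.6105 -0.1714  0.    ]
[283. 176.] [ 0.5446 -0.2666  0.    ]
[401. 192.] [ 0.4246 -0.2532  0.    ]
[274.  78.] [ 0.5528 -0.3583  0.    ]
[338. 264.] [ 0.4849 -0.1753  0.    ]
```

```bash
python3 -m creep '[[[0.13,-0.145,0,0,0.8],[0,0,0.18,-0.072,0.8],[0,0,0.18,-0.072,0.8],[0,0,0.18,-0.072,0.8],[0,0,0.18,-0.071,0.8],[0,0,0,0,0.8],[0,0,0,0,0.8]]]'
python3 - <<'E'
from h import *
w=snap('wrist'); print(w['obs']['tool_pos'],w['obs']['orientation'])
for b in blocks(w): print('w',b)
E
```

```text
clock: 21.98
tool_pos: [0.5412, -0.2619, 0.09]
orientation: [179.8, 0.1, -63.1]
force: [1.6, 0.1, 0.6]
opening: 0.07
gripper_force: 0.0
[ 0.5411528  -0.26193667  0.08999569] [ 1.79783820e+02  1.27334565e-01 -6.31285336e+01]
w ('blue', array([ 542.2, -266. ]), 'long axis deg', 26.8, array([55., 29.]), array([312., 249.]), 0.94)
w ('blue', array([ 555.7, -357.8]), 'long axis deg', -10.5, array([29., 56.]), array([369.,  92.]), 0.73)
w ('RED', array([ 510.9, -197.7]), 'long axis deg', 26.7, array([18.,  7.]), array([312., 361.]), 0.7)
w ('RED', array([ 611.3, -199.4]), 'long axis deg', -35.8, array([3., 6.]), array([166., 294.]), 0.45)
```

```bash
python3 -m creep '[[[0.013,0,0.14,0,0.8],[0,0,0.13,0,0.8],[0,0,0.06,0,0.8],[0,0,0.005,0,0.8],[0,0,0,0,0],[0,0,0,0,0],[0,0,0,0,0],[0,0,0,0,0]]]'
python3 -m creep '[[[0,0,0,0,0],[0,0,0,0,0],[0,0,-0.05,0,0],[0,0,-0.12,0,0],[0,0,-0.18,0,0],[0,0,-0.18,0,0],[0,0,0,0,0]]]'
```

```text
clock: 22.75
tool_pos: [0.5448, -0.2649, 0.0264]
orientation: [-179.8, -0.1, -63.0]
force: [-0.7, 1.3, 8.3]
opening: 0.0556
gripper_force: 30.0
clock: 23.33
tool_pos: [0.5474, -0.2659, 0.139]
orientation: [-179.5, -0.5, -62.9]
force: [1.1, -0.0, 0.7]
opening: 0.0561
gripper_force: 30.0
```

```bash
python3 -m creep '[[[0,0,-0.1,0.072,0],[0,0,0,0.072,0],[0,0,0,0.072,0],[0,0,0,0.072,0],[-0.158,-0.066,0,0,0],[-0.158,-0.066,0,0,0],[-0.158,-0.066,0,0,0],[-0.158,-0.066,0,0,0]]]'
python3 -m creep '[[[-0.158,-0.066,0,0,0],[-0.158,-0.066,0,0,0],[0,0,0.1,0,0],[0,0,0.1,0,0],[0,0,0,0,0],[0,0,0,0,0]]]'
python3 - <<'E'
from h import *
w=snap('wrist'); save(w,'w7.png'); print(w['obs']['tool_pos'],w['obs']['orientation'])
for b in blocks(w,w['obs']['tool_pos'][2]-.008): print('w',b)
E
```

```text
clock: 24.0
tool_pos: [0.594, -0.136, 0.1513]
orientation: [-179.9, 0.0, -89.0]
force: [0.4, -0.5, -0.8]
opening: 0.0554
gripper_force: 30.0
clock: 24.5
tool_pos: [0.6183, -0.0735, 0.1101]
orientation: [179.9, -0.0, -88.9]
force: [-0.4, -0.8, 0.6]
opening: 0.0557
gripper_force: 30.0
[ 0.61825982 -0.07353789  0.11014217] [ 1.79907020e+02 -2.30114173e-02 -8.88828516e+01]
w ('blue', array([618.1, -82.8]), 'long axis deg', 0.5, array([55., 15.]), array([313., 280.]), 0.96)
w ('RED', array([ 615.8, -162.6]), 'long axis deg', -36.7, array([18., 36.]), array([326.,  83.]), 0.7)
w ('RED', array([ 537.2, -163.3]), 'long axis deg', -3.0, array([18., 40.]), array([539.,  83.]), 0.62)
```

View pics/w7.png

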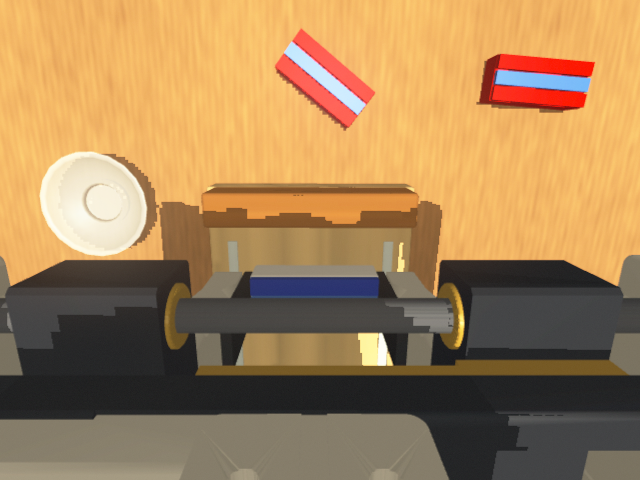

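The block is held level at (315,280). The fence runs along row ~200, and its foot on the bed is at row ~228.

Run:
```python
from h import *
w=snap('wrist'); z=w['obs']['tool_pos'][2]
print('fence foot',ray(w,(215,228),.02).round(4),ray(w,(405,228),.02).round(4),'bed edges',ray(w,(209,240),.02).round(4),ray(w,(430,240),.02).round(4))
print('fence -y top',ray(w,(205,185),.048).round(4),ray(w,(414,185),.048).round(4))
print('block lower/upper edge (-y side)',ray(w,(253,267),z-.026).round(4),ray(w,(253,278),z-.008).round(4),ray(w,(377,278),z-.008).round(4))
```

```text
fence foot [ 0.683  -0.0852  0.02  ] [ 0.5611 -0.0876  0.02  ] bed edges [ 0.6873 -0.0771  0.02  ] [ 0.5443 -0.0799  0.02  ]
fence -y top [ 0.6798 -0.1162  0.048 ] [ 0.5653 -0.1184  0.048 ]
block lower/upper edge (-y side) [ 0.6482 -0.0827  0.0857] [ 0.6453 -0.0841  0.1037] [ 0.5926 -0.0852  0.1037]
```

```bash
python3 -m creep '[[[-0.01,-0.015,0.12,0,0],[0,0,0.1,0,0],[0,0,0.05,0,0],[0,0,0.03,0,0],[0,0,0.015,0,0],[0,0,0,0,0],[0,0,0,0,0]]]'
```

```text
clock: 25.23
tool_pos: [0.6224, -0.0715, 0.0481]
orientation: [-179.9, -0.0, -88.9]
force: [0.8, -0.0, -0.7]
opening: 0.0557
gripper_force: 30.0
```

```bash
python3 -m creep '[[[0,0,0.008,0,0],[0,0,0,0,0],[0,0,0,0,0.8],[0,0,0,0,0.8],[0,0,0,0,0.8],[0,0,-0.05,0,0.8],[0,0,-0.15,0,0.8],[0,0,-0.18,0,0.8]]]'
python3 -m creep '[[[0,0,-0.18,0,0.8],[0.11,0.125,-0.1,0,0.8],[0.11,0.125,0,0,0.8],[0.11,0.125,0,0,0.8],[0.11,0.125,0,0,0.8],[0.11,0.125,0,0,0.8],[0.11,0.125,0,0,0.8],[0.11,0.125,0,0,0.8]]]'
python3 -m creep '[[[0.11,0.125,0,0,0.8],[0,0,0.13,0.072,0.8],[0,0,0.13,0.072,0.8],[0,0,0,0,0.8],[0,0,0,0,0.8]]]'
python3 - <<'E'
from h import *
w=snap('wrist'); print(w['obs']['tool_pos'],w['obs']['orientation'])
for b in blocks(w): print('w',b)
E
```

```text
clock: 25.9
tool_pos: [0.6199, -0.0717, 0.1205]
orientation: [179.7, -0.0, -88.9]
force: [1.3, 0.8, 1.4]
opening: 0.0701
gripper_force: 0.0
clock: 26.57
tool_pos: [0.4484, -0.2296, 0.1784]
orientation: [-179.9, -0.0, -88.9]
force: [-0.2, 0.2, -1.1]
opening: 0.0699
gripper_force: 0.0
clock: 26.98
tool_pos: [0.4245, -0.2514, 0.1256]
orientation: [179.9, -0.0, -101.7]
force: [0.7, -0.2, 0.5]
opening: 0.0704
gripper_force: 0.0
[ 0.42450006 -0.25135005  0.12555394] [ 1.79865881e+02 -2.16310971e-02 -1.01657851e+02]
w ('RED', array([ 485. , -178.4]), 'long axis deg', -3.7, array([29., 58.]), array([254., 350.]), 0.87)
w ('blue', array([ 551.9, -358.8]), 'long axis deg', -11.7, array([26., 64.]), array([ 85., 119.]), 0.77)
w ('blue', array([ 422.5, -255.4]), 'long axis deg', -11.7, array([28., 55.]), array([313., 233.]), 0.76)
```

```bash
python3 -m creep '[[[0.018,0.005,0.18,0,0.8],[0,0,0.16,0,0.8],[0,0,0.12,0,0.8],[0,0,0.04,0,0.8],[0,0,0,0,0],[0,0,0,0,0],[0,0,0,0,0],[0,0,0,0,0]]]'
python3 -m creep '[[[0,0,0,0,0],[0,0,0,0,0],[0,0,-0.05,0,0],[0,0,-0.12,0,0],[0,0,-0.18,0,0],[0,0,-0.18,0,0],[0,0,-0.1,0,0],[0,0,0,0,0]]]'
```

```text
clock: 27.75
tool_pos: [0.4249, -0.2548, 0.0272]
orientation: [-179.8, 0.0, -101.8]
force: [0.0, 0.6, 2.5]
opening: 0.0555
gripper_force: 30.0
clock: 28.42
tool_pos: [0.4263, -0.2554, 0.1574]
orientation: [-179.4, -0.0, -101.8]
force: [0.9, 0.2, -0.6]
opening: 0.0556
gripper_force: 30.0
```

```bash
python3 -m creep '[[[0,0,0,-0.072,0],[0,0,0,-0.072,0],[-0.117,-0.111,0,0,0],[-0.117,-0.111,0,0,0],[-0.117,-0.111,0,0,0],[-0.117,-0.111,0,0,0],[-0.117,-0.111,0,0,0],[-0.117,-0.111,0,0,0]]]'
python3 -m creep '[[[-0.117,-0.111,0,0,0],[-0.117,-0.111,0,0,0],[-0.117,-0.111,0,0,0],[0,0,0.12,0,0],[0,0,0.12,0,0],[0,0,0,0,0],[0,0,0,0,0]]]'
python3 - <<'E'
from h import *
w=snap('wrist'); save(w,'w8.png'); print(w['obs']['tool_pos'],w['obs']['orientation'])
for b in blocks(w,.038): print('w',b)
E
```

```text
clock: 29.08
tool_pos: [0.5547, -0.1103, 0.1521]
orientation: [-180.0, 0.0, -88.9]
force: [0.2, -0.1, 0.1]
opening: 0.0556
gripper_force: 30.0
clock: 29.67
tool_pos: [0.6182, -0.0404, 0.1029]
orientation: [179.8, -0.0, -88.9]
force: [0.3, -0.2, 0.6]
opening: 0.0558
gripper_force: 30.0
[ 0.61818939 -0.04036221  0.10286387] [ 1.79834205e+02 -3.99765820e-02 -8.88765377e+01]
w ('RED', array([ 613.9, -167.4]), 'long axis deg', -37.0, array([26., 50.]), array([337.,  25.]), 0.75)
w ('blue', array([617.6, -27.8]), 'long axis deg', 1.1, array([76., 23.]), array([312., 280.]), 0.73)
w ('blue', array([622.4, -70.3]), 'long axis deg', 1.1, array([55., 27.]), array([306., 207.]), 0.65)
w ('RED', array([ 501.8, -165.3]), 'long axis deg', 1.2, array([58., 22.]), array([555.,  23.]), 0.61)
```

View pics/w8.png

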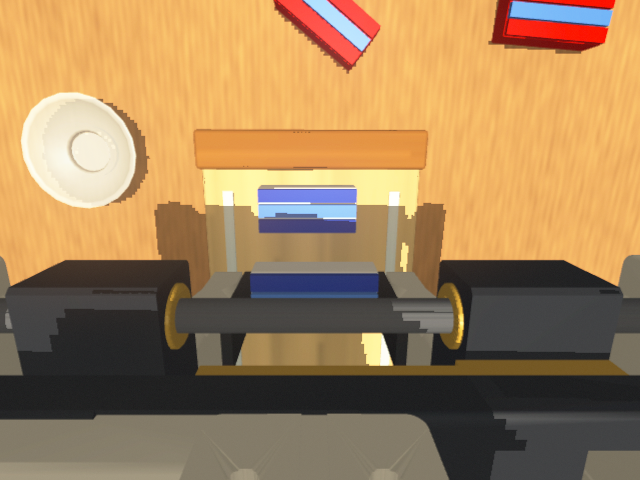

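Block 1 lies square on the bed at (306,208), just off the fence. Block 2 is held level at (315,280), clear of it.

```bash
python3 -m creep '[[[-0.01,-0.015,0.12,0,0],[0,0,0.09,0,0],[0,0,0.04,0,0],[0,0,0.02,0,0],[0,0,0.008,0,0],[0,0,0,0,0],[0,0,0,0,0]]]'
python3 -m creep '[[[0,0,0,0,0.8],[0,0,0,0,0.8],[0,0,0,0,0.8],[0,0,-0.05,0,0.8],[0,0,-0.15,0,0.8],[0,0,-0.18,0,0.8],[0,0,-0.18,0,0.8],[0,0,-0.18,0,0.8]]]'
```

```text
clock: 30.35
tool_pos: [0.6229, -0.0381, 0.0491]
orientation: [-179.9, 0.0, -88.9]
force: [0.2, 0.1, -0.4]
opening: 0.0558
gripper_force: 30.0
clock: 31.02
tool_pos: [0.6219, -0.0382, 0.1985]
orientation: [-180.0, -0.0, -88.9]
force: [1.2, -0.5, 0.4]
opening: 0.07
gripper_force: 0.0
```

```bash
python3 -m creep '[[[0.177,0.04,0,0,0.8],[0.177,0.04,0,0,0.8],[0.177,0.04,0,0,0.8],[0.177,0.04,0,0,0.8],[0.177,0.04,0,0,0.8],[0.177,0.04,0,0,0.8],[0.177,0.04,0,0,0.8],[0.177,0.04,0,0,0.8]]]'
python3 -m creep '[[[0.177,0.04,0,0,0.8],[0,0,0.15,0.072,0.8],[0,0,0.15,0.071,0.8],[0,0,0,0,0.8],[0,0,0,0,0.8]]]'
python3 - <<'E'
from h import *
w=snap('wrist'); print(w['obs']['tool_pos'],w['obs']['orientation'])
for b in blocks(w): print('w',b)
E
```

```text
clock: 31.68
tool_pos: [0.563, -0.3241, 0.1971]
orientation: [-180.0, -0.0, -88.9]
force: [0.9, -0.8, 0.1]
opening: 0.0705
gripper_force: 0.0
clock: 32.1
tool_pos: [0.5553, -0.358, 0.1354]
orientation: [179.8, 0.0, -101.6]
force: [0.5, -0.5, 0.8]
opening: 0.0699
gripper_force: 0.0
[ 0.55532471 -0.35798141  0.1354017 ] [ 1.79812122e+02  2.98625737e-03 -1.01577705e+02]
w ('blue', array([ 555.3, -361.3]), 'long axis deg', -11.6, array([28., 55.]), array([313., 233.]), 0.81)
```

```bash
python3 -m creep '[[[0.014,0,0.18,0,0.8],[0,0,0.18,0,0.8],[0,0,0.14,0,0.8],[0,0,0.045,0,0.8],[0,0,0,0,0],[0,0,0,0,0],[0,0,0,0,0],[0,0,0,0,0]]]'
python3 -m creep '[[[0,0,0,0,0],[0,0,0,0,0],[0,0,-0.05,0,0],[0,0,-0.12,0,0],[0,0,-0.18,0,0],[0,0,-0.18,0,0],[0,0,-0.1,0,0],[0,0,0,0,0]]]'
```

```text
clock: 32.87
tool_pos: [0.5576, -0.3613, 0.0297]
orientation: [-179.8, -0.0, -101.7]
force: [0.1, 1.1, 3.6]
opening: 0.0552
gripper_force: 30.0
clock: 33.53
tool_pos: [0.5584, -0.3622, 0.1607]
orientation: [-179.4, -0.1, -101.7]
force: [0.8, -0.3, 0.3]
opening: 0.0553
gripper_force: 30.0
```

```bash
python3 -m creep '[[[0,0,0,-0.072,0],[0,0,0,-0.071,0],[-0.178,-0.035,0,0,0],[-0.178,-0.035,0,0,0],[-0.178,-0.035,0,0,0],[-0.178,-0.035,0,0,0],[-0.178,-0.035,0,0,0],[-0.178,-0.035,0,0,0]]]'
python3 -m creep '[[[-0.178,-0.035,0,0,0],[-0.178,-0.035,0,0,0],[-0.178,-0.035,0,0,0],[-0.178,-0.035,0,0,0],[0,0,0.12,0,0],[0,0,0.12,0,0],[0,0,0,0,0],[0,0,0,0,0]]]'
python3 - <<'E'
from h import *
w=snap('wrist'); print(w['obs']['tool_pos'],w['obs']['orientation'])
for b in blocks(w,.038): print('w',b)
E
```

```text
clock: 34.2
tool_pos: [0.5935, -0.1448, 0.154]
orientation: [-179.9, 0.0, -88.9]
force: [1.0, 0.4, 0.4]
opening: 0.0555
gripper_force: 30.0
clock: 34.87
tool_pos: [0.618, -0.0037, 0.1047]
orientation: [179.9, -0.0, -88.9]
force: [1.4, 0.3, 0.4]
opening: 0.0555
gripper_force: 30.0
[ 0.61799569 -0.0037325   0.10473016] [ 1.79862548e+02 -4.67654871e-02 -8.88729047e+01]
w ('blue', array([622.3, -69.1]), 'long axis deg', 1.3, array([55., 26.]), array([305., 143.]), 0.93)
w ('blue', array([617.7,   9.3]), 'long axis deg', 1.1, array([76., 23.]), array([314., 280.]), 0.84)
w ('blue', array([622.4, -38.2]), 'long axis deg', 1.1, array([55., 27.]), array([303., 199.]), 0.75)
```

```bash
python3 -m creep '[[[0,-0.015,0.12,0,0],[0,0,0.09,0,0],[0,0,0.04,0,0],[0,0,0.02,0,0],[0,0,0.008,0,0],[0,0,0,0,0],[0,0,0,0,0]]]'
python3 -m creep '[[[0,0,0,0,0.8],[0,0,0,0,0.8],[0,0,0,0,0.8],[0,0,-0.05,0,0.8],[0,0,-0.15,0,0.8],[0,0,-0.18,0,0.8],[0,0,-0.18,0,0.8],[0,0,-0.18,0,0.8]]]'
python3 - <<'E'
from h import *
w=snap('wrist'); save(w,'w9.png'); print(w['obs']['tool_pos'],w['obs']['orientation'])
for b in blocks(w,.038): print('w',b)
t=snap('top')
for b in blocks(t,.0): print('t',b)
E
```

```text
clock: 35.55
tool_pos: [0.6226, -0.0034, 0.0505]
orientation: [-179.9, 0.0, -88.9]
force: [-0.3, -0.2, -0.3]
opening: 0.0555
gripper_force: 30.0
clock: 36.22
tool_pos: [0.6216, -0.0036, 0.1999]
orientation: [-180.0, -0.0, -88.9]
force: [0.0, 1.4, -0.0]
opening: 0.0703
gripper_force: 0.0
[ 0.62155173 -0.00356019  0.19987252] [-1.79985954e+02 -9.39305662e-03 -8.88780110e+01]
w ('RED', array([ 498. , -161.4]), 'long axis deg', 1.1, array([58., 19.]), array([490.,  13.]), 0.91)
w ('blue', array([622.8, -68.9]), 'long axis deg', 1.1, array([56., 26.]), array([313., 144.]), 0.8)
w ('blue', array([622.7, -38.3]), 'long axis deg', 1.1, array([55., 26.]), array([312., 183.]), 0.8)
w ('RED', array([ 611.5, -164.7]), 'long axis deg', -37.0, array([28., 45.]), array([340.,  18.]), 0.61)
w ('blue', array([622.1,  -3.4]), 'long axis deg', 1.1, array([55., 29.]), array([315., 222.]), 0.56)
w ('RED', array([611.2, 114.5]), 'long axis deg', 1.1, array([137.,  33.]), array([317., 348.]), 0.41)
t ('blue', array([625. , -66.9]), 'long axis deg', -1.2, array([26., 58.]), array([321., 226.]), 0.9)
t ('blue', array([625.9, -37.9]), 'long axis deg', 4.6, array([60., 22.]), array([307., 225.]), 0.79)
t ('RED', array([ 613.6, -174.3]), 'long axis deg', -37.3, array([27., 59.]), array([370., 229.]), 0.78)
t ('RED', array([ 485.7, -175.6]), 'long axis deg', -2.0, array([25., 57.]), array([372., 289.]), 0.75)
t ('blue', array([635.3,   5.8]), 'long axis deg', 89.1, array([17., 15.]), array([288., 222.]), 0.41)
```

View pics/w9.png

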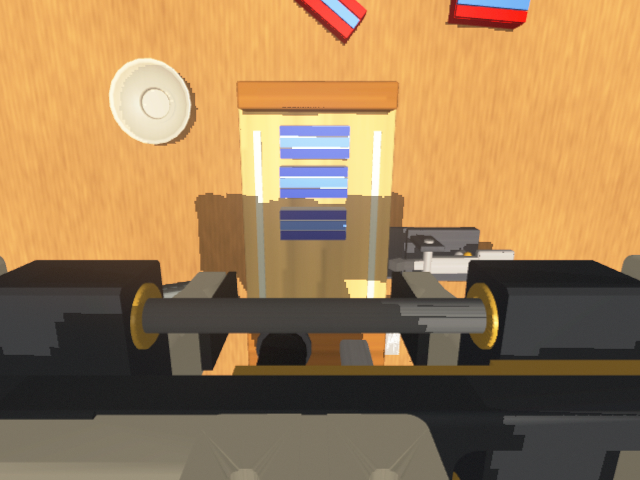

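All three blocks lie square between fence and jaw, at (314,142), (313,182) and (313,225). Next I close the jaw.

```bash
python3 -m creep '[[[-0.177,0.053,0,0,1],[-0.177,0.053,0,0,1],[-0.177,0.053,0,0,1],[0,0,0,0.077,1],[0,0,0,0.077,1],[0,0,0,0.077,1],[0,0,0,0.077,1],[0,0,0,0.077,1]]]'
python3 -m creep '[[[0,0,0,0.077,1],[0,0,0,0.077,1],[0,0,0,0.077,1],[0,0,0,0.077,1],[0,0,0,0.077,1],[0,0,0,0.077,1],[0,0,0,0.077,1],[0,0,0,0.077,1]]]'
python3 -m creep '[[[0,0,0,0,1],[0,0,0,0,1]]]'
python3 - <<'E'
from h import *
w=snap('wrist'); print(w['obs']['tool_pos'],w['obs']['orientation'])
for x in nets.landmark_of(w,'jaw_fin')[:1]: print(x['uv'],x['confidence'],ray(w,x['uv'],.099).round(4))
E
```

```text
clock: 37.08
tool_pos: [0.5871, 0.1021, 0.196]
orientation: [179.9, -0.1, -123.9]
force: [-0.2, -0.5, -0.1]
opening: 0.0879
gripper_force: 0.0
clock: 37.75
tool_pos: [0.5872, 0.1018, 0.196]
orientation: [-179.9, -0.1, -179.3]
force: [0.5, -0.5, 0.2]
opening: 0.0877
gripper_force: 0.0
clock: 37.92
tool_pos: [0.5875, 0.1019, 0.1964]
orientation: [-180.0, -0.1, -178.8]
force: [-0.1, 0.1, -0.5]
opening: 0.0877
gripper_force: 0.0
[0.58745255 0.10192861 0.19636942] [-1.79959644e+02 -9.86075494e-02 -1.78765048e+02]
[313.6, 244.4] 0.88 [0.5875 0.1013 0.099 ]
```

```bash
python3 -m creep '[[[0,0,0.18,0,0.6],[0,0,0.18,0,0.6],[0,0,0.12,0,0.6],[0,0,0.06,0,0.6],[0,0,0,0,0],[0,0,0,0,0],[0,0,0,0,0],[0,0,0,0,0]]]'
python3 -m creep '[[[0,0,0,0,0],[0,0,0,0,0],[0,0,0,0,0],[0,-0.04,0,0,0],[0,-0.06,0,0,0],[0,-0.06,0,0,0],[0,-0.06,0,0,0],[0,0,0,0,0]]]'
python3 -m creep '[[[0,-0.06,0,0,0],[0,-0.06,0,0,0],[0,-0.04,0,0,0],[0,-0.02,0,0,0],[0,-0.02,0,0,0],[0,0,0,0,0],[0,0,0,0,0]]]'
```

```text
clock: 38.68
tool_pos: [0.5889, 0.1025, 0.0908]
orientation: [180.0, 0.1, -178.9]
force: [-1.2, 0.6, -0.1]
opening: 0.0397
gripper_force: 0.0
clock: 39.35
tool_pos: [0.5893, 0.0557, 0.0899]
orientation: [-180.0, 0.1, -179.0]
force: [1.0, -2.6, 3.9]
opening: 0.014
gripper_force: 30.0
clock: 39.93
tool_pos: [0.5899, 0.017, 0.0899]
orientation: [-180.0, 0.0, -179.0]
force: [0.6, -2.0, 5.1]
opening: 0.0139
gripper_force: 30.0
```

```bash
python3 -m creep '[[[0,-0.012,0,0,0],[0,-0.01,0,0,0],[0,-0.005,0,0,0],[0,-0.005,0,0,0],[0,0,0,0,0],[0,0,0,0,0]]]'
python3 -m creep '[[[0,-0.005,0,0,0],[0,-0.005,0,0,0],[0,0,0,0,0],[0,0,0,0,0]]]'
```

```text
clock: 40.43
tool_pos: [0.59, 0.0115, 0.0899]
orientation: [180.0, 0.1, -179.0]
force: [-1.3, 0.4, 5.9]
opening: 0.014
gripper_force: 30.0
clock: 40.77
tool_pos: [0.5901, 0.0098, 0.0899]
orientation: [180.0, 0.1, -179.0]
force: [-1.8, 3.1, 5.5]
opening: 0.0141
gripper_force: 30.0
```

```bash
python3 -m creep '[[[0,-0.005,0,0,0],[0,0,0,0,0],[0,0,0,0,0]]]'
python3 -m creep '[[[0,-0.005,0,0,0],[0,0,0,0,0],[0,0,0,0,0]]]'
```

```text
clock: 41.02
tool_pos: [0.5901, 0.0097, 0.0899]
orientation: [179.9, 0.1, -179.0]
force: [-2.3, 7.9, 7.4]
opening: 0.0137
gripper_force: 30.0
clock: 41.27
tool_pos: [0.5901, 0.0096, 0.0899]
orientation: [179.9, 0.1, -179.0]
force: [-2.9, 13.3, 7.8]
opening: 0.014
gripper_force: 30.0
```

```bash
python3 -m creep '[[[0,0.01,0,0,0],[0,0.005,0,0,0.5],[0,0,0,0,0.5],[0,0,0,0,0.5],[0,0,0,0,0.5],[0,0,-0.05,0,0.5],[0,0,-0.18,0,0.5],[0,0,-0.18,0,0.5]]]'
python3 -m creep '[[[0,0,-0.18,0,0.5],[-0.15,0,0,0,0.5],[-0.15,0,0,0,0.5],[0,0,0,0,0.5],[0,0,0,0,0.5]]]'
python3 - <<'E'
from h import *
w=snap('wrist'); s=snap('side'); save(w,'w10.png'); print(w['obs']['tool_pos'],w['obs']['orientation'],w['obs']['joint_pos'].round())
for q in ['knob_grip','jaw_fin']:
  ob=[]
  for p in (w,s):
    for x in nets.landmark_of(p,q)[:1]: print(q,np.round(x['uv']),round(x['confidence'],2),ray(p,x['uv'],.089).round(4)); ob.append((p,x['uv']))
  if len(ob)>1: X=tri(ob); print(X.round(4),[(proj(p,X)-u).round(1).tolist() for p,u in ob])
E
```

```text
clock: 41.93
tool_pos: [0.5883, 0.0101, 0.1712]
orientation: [-179.9, -0.2, -179.0]
force: [1.3, 0.4, 1.0]
opening: 0.0437
gripper_force: 0.0
clock: 42.35
tool_pos: [0.6503, 0.0116, 0.2072]
orientation: [-180.0, -0.0, -179.0]
force: [-0.2, -0.5, -0.6]
opening: 0.0438
gripper_force: 0.0
[0.65031706 0.01156502 0.20716398] [-1.7999212e+02 -3.5008755e-02 -1.7902292e+02] [  18.   20.   -6.   -0.  -65. -107.]
knob_grip [316. 232.] 0.57 [0.6471 0.0124 0.089 ]
knob_grip [282. 257.] 0.56 [0.649  0.0111 0.089 ]
[0.6476 0.0125 0.0899] [[0.3, 0.9], [0.3, 0.1]]
jaw_fin [313. 148.] 0.68 [0.5886 0.0097 0.089 ]
jaw_fin [306. 257.] 0.59 [ 0.5943 -0.0093  0.089 ]
[0.5875 0.0094 0.1006] [[-0.6, -1.5], [-0.4, -0.0]]
```

View pics/w10.png

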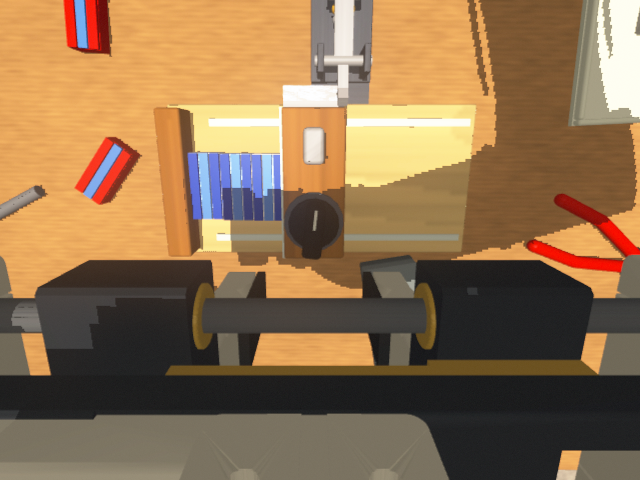

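The row is closed between fence and jaw at (190–282,185). The knob is at (315,222), with its bar nearly along jig x. I'll flip the wrist half a turn so the last joint has range for the clockwise turn.

```bash
python3 -m creep '[[[0.009,0,0,-0.077,0.5],[0,0,0,-0.077,0.5],[0,0,0,-0.077,0.5],[0,0,0,-0.077,0.5],[0,0,0,-0.077,0.5],[0,0,0,-0.077,0.5],[0,0,0,-0.077,0.5],[0,0,0,-0.077,0.5]]]'
python3 -m creep '[[[0,0,0,-0.077,0.5],[0,0,0,-0.077,0.5],[0,0,0,-0.077,0.5],[0,0,0,-0.077,0.5],[0,0,0,-0.077,0.5],[0,0,0,-0.077,0.5],[0,0,0,-0.077,0.5],[0,0,0,-0.077,0.5]]]'
python3 -m creep '[[[0,0,0,-0.077,0.5],[0,0,0,-0.077,0.5],[0,0,0,-0.077,0.5],[0,0,0,-0.077,0.5],[0,0,0,-0.077,0.5],[0,0,0,-0.077,0.5],[0,0,0,-0.077,0.5],[0,0,0,-0.077,0.5]]]'
python3 -m creep '[[[0,0,0,0,0.5],[0,0,0,0,0.5]]]'
python3 - <<'E'
from h import *
w=snap('wrist'); print(w['obs']['tool_pos'],w['obs']['orientation'],w['obs']['joint_pos'].round())
for q in ['knob_grip']:
    for x in nets.landmark_of(w,q)[:1]: print(q,np.round(x['uv']),round(x['confidence'],2),ray(w,x['uv'],.089).round(4))
E
```

```text
clock: 43.32
tool_pos: [0.6474, 0.0118, 0.2076]
orientation: [-180.0, 0.0, -123.2]
force: [0.1, -0.7, 0.4]
opening: 0.044
gripper_force: 0.0
clock: 43.98
tool_pos: [0.6474, 0.0118, 0.2076]
orientation: [-180.0, -0.0, -67.7]
force: [0.1, 0.1, 0.0]
opening: 0.0441
gripper_force: 0.0
clock: 44.65
tool_pos: [0.6474, 0.0118, 0.2076]
orientation: [-180.0, -0.0, -12.3]
force: [0.5, 0.1, -0.1]
opening: 0.0438
gripper_force: 0.0
clock: 44.82
tool_pos: [0.6476, 0.0118, 0.2076]
orientation: [-180.0, -0.0, -12.9]
force: [-0.0, 0.4, 0.5]
opening: 0.0441
gripper_force: 0.0
[0.64756911 0.01182066 0.207583  ] [-1.79994954e+02 -1.14989390e-02 -1.28673959e+01] [ 18.  19.  -6.   0. -65.  59.]
knob_grip [315. 236.] 0.8 [0.647  0.0104 0.089 ]
```

```bash
python3 -m creep '[[[0,0,0.15,-0.05,0.5],[0,0,0.15,-0.05,0.5],[0,0,0.13,0,0.5],[0,0,0.1,0,0.5],[0,0,0.05,0,0.5],[0,0,0,0,0.5],[0,0,0,0,0.5]]]'
python3 -m creep '[[[0,0,0.005,0,0],[0,0,0,0,0],[0,0,0,0,0],[0,0,0,0,0],[0,0,0,0,0],[0,0,0,0,0],[0,0,0,0,0]]]'
```

```text
clock: 45.5
tool_pos: [0.6481, 0.0117, 0.0916]
orientation: [180.0, 0.0, -3.7]
force: [0.3, -1.1, 1.1]
opening: 0.0435
gripper_force: 0.0
clock: 46.08
tool_pos: [0.6481, 0.0118, 0.0909]
orientation: [-180.0, -0.0, -3.7]
force: [-0.9, -0.2, 4.5]
opening: 0.0137
gripper_force: 29.9
```

```bash
python3 -m creep '[[[0,0,0,0.07,0],[0,0,0,0.077,0],[0,0,0,0.077,0],[0,0,0,0.077,0],[0,0,0,0.077,0],[0,0,0,0.077,0],[0,0,0,0.077,0],[0,0,0,0,0]]]'
python3 -m creep '[[[0,0,0,0.077,0],[0,0,0,0.077,0],[0,0,0,0.07,0],[0,0,0,0.04,0],[0,0,0,0.03,0],[0,0,0,0,0],[0,0,0,0,0]]]'
python3 -c "
from h import *
print(telemetry.get_obs()['moment'])"
```

```text
clock: 46.75
tool_pos: [0.6477, 0.0112, 0.0909]
orientation: [180.0, -0.0, -52.0]
force: [-2.3, -2.4, 5.8]
opening: 0.0135
gripper_force: 29.9
clock: 47.33
tool_pos: [0.6474, 0.0111, 0.0909]
orientation: [179.9, -0.0, -78.0]
force: [-3.7, -2.8, 6.1]
opening: 0.0137
gripper_force: 29.9
[-0.96356498  1.30103088 -0.01643625]
```

```bash
python3 -m creep '[[[0,0,0,0.02,0],[0,0,0,0,0],[0,0,0,0,0.3],[0,0,0,0,0.3],[0,0,0,0,0.3],[0,0,-0.05,0,0.3],[0,0,-0.18,0,0.3],[0,0,-0.18,0,0.3]]]'
python3 -m creep '[[[0,0,-0.18,0,0.3],[0.15,-0.05,-0.1,0,0.3],[0.15,0,0,0,0.3],[0.15,0,0,0,0.3],[0.15,0,0,0,0.3],[0.15,0,0,0,0.3],[0,0,0,0,0.3],[0,0,0,0,0.3]]]'
python3 - <<'E'
from h import *
t=snap('top');s=snap('side'); w=snap('wrist'); print(w['obs']['tool_pos'],w['obs']['orientation'],w['obs']['force'])
for b in blocks(t,.038): print('t',b)
for p,n in ((t,'t'),(s,'s'),(w,'w')):
  for q in ['plaque','tray','lever_pad']:
    for x in nets.landmark_of(p,q)[:1]: print(n,q,np.round(x['uv']),round(x['confidence'],2),ray(p,x['uv'],{'lever_pad':.037,'plaque':.005,'tray':0}[q]).round(4))
a=cv2.resize(t['frame'][180:370,80:380],None,fx=2.6,fy=2.6); cv2.imwrite('pics/f.png',a[:,:,::-1])
E
```

```text
clock: 48.0
tool_pos: [0.6467, 0.0116, 0.172]
orientation: [179.8, -0.0, -79.8]
force: [2.0, -0.1, 0.6]
opening: 0.0262
gripper_force: 0.0
clock: 48.67
tool_pos: [0.6842, -0.1358, 0.2285]
orientation: [180.0, 0.0, -79.9]
force: [0.3, -0.2, -0.2]
opening: 0.0266
gripper_force: 0.0
[ 0.68418062 -0.13394279  0.22861222] [-1.79990922e+02  7.74055841e-03 -7.98202201e+01] [ 0.1952744  0.9174291 -0.0459549]
t ('blue', array([620.2, -26.6]), 'long axis deg', -1.0, array([27., 57.]), array([302., 226.]), 0.91)
t ('RED', array([ 607.6, -171.1]), 'long axis deg', -36.9, array([25., 56.]), array([369., 231.]), 0.87)
t ('blue', array([619.9, -80.4]), 'long axis deg', 1.8, array([60., 29.]), array([326., 223.]), 0.82)
t ('RED', array([ 482.4, -172.2]), 'long axis deg', -2.0, array([25., 55.]), array([372., 292.]), 0.81)
t ('blue', array([619.6, -53.5]), 'long axis deg', -1.1, array([27., 57.]), array([312., 226.]), 0.6)
t plaque [146. 305.] 0.7 [0.4646 0.3025 0.005 ]
t lever_pad [275. 300.] 0.77 [0.4667 0.0291 0.037 ]
s plaque [306. 382.] 0.82 [0.466  0.3083 0.005 ]
s tray [305. 386.] 0.75 [0.4652 0.3146 0.    ]
s lever_pad [354. 293.] 0.72 [0.4618 0.0209 0.037 ]
```

View pics/f.png

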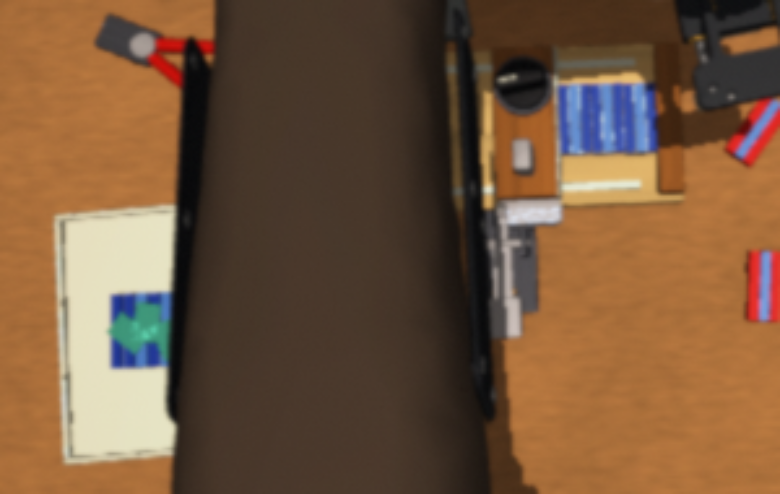

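The row is closed up, with the blocks at 26.6, 53.5 and 80.4 mm (≈26.9 mm pitch). The knob bar is turned across, the lever is down and the plaque is in the tray. The arm touches nothing, so I'm handing in.

```bash
python3 -c "
from plant import workorder
print(workorder.close_job())"
```

```text
the job is handed in; nothing more can be done
None
```

I handed the job in at about 49 s, with no verdict returned: lever latched, plaque glass up in the tray, all three blue blocks closed up square between fence and jaw, knob turned to about 1.4 rad, and the bystanders untouched.

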